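Make up a microphone boom's counterweight on the load gauge

TASK

Make up the counterweight for the microphone boom: thread steel weight rings one at a time over the post of the sprung load gauge, letting each rest flat on the pan or on the ring below before you fetch the next, until the pointer has sunk into the mark between the two long lines, and leave it there. The post never stands quite where it is expected, so feel each ring on gently: do not drop rings, lean hard on the gauge or push the pan down to its stop. Leave the spare rings lying flat on the mat or table, and leave everything else where it is.

Things in the scene. Friction and masses are not known exactly. Their poses are not given: they have to be found in the camera images.
- gauge: load gauge fixed to the table: grey housing 110 x 110 mm on a 130 x 130 mm foot plate, top 60 mm above the table. Out of its top rises a sprung round steel pan (76 mm across, 6 mm thick) with an upright post, 17 mm diameter, near its centre. Origin on the table under the housing's centre, z up, x out of the white scale face, which is on the side away from the robot
- housing_top (a point): centre of the housing's top, 60 mm above the table. The post's axis stands off this centre by 5.5 mm in an unknown direction, different each time, and stays there. Pan and post do not give sideways, only downwards, against a spring of 0.385 N per mm. The post is 46 mm tall: 36 mm cylinder, then a 10 mm cone narrowing to a flat 4 mm across
- pan (a joint): how far the pan has sunk (m), from 0 (top) to 0.036 (hard stop); from 0.034 it is overloaded. Above the table, the pan's upper face is at 0.105 m and the post's tip at 0.151 m, each minus this value. The empty pan rests between 0.001 and 0.011; each ring sinks it by about 0.007, so it takes two or three rings
- mark (a point): middle of the mark on the white scale face: the band between the two long black lines, upper line at pan value 0.020, lower line at 0.029. A steel pointer that hangs from the pan in front of the face shows the value
- ring_a: loose plain steel weight ring, 60 mm outside, 20.4 mm bore, 14 mm high, about 275 g (within 8 %), lying flat; origin at the centre of its underside, z along the bore. Any of the four rings may be used
- ring_b: loose plain steel weight ring, 60 mm outside, 20.4 mm bore, 14 mm high, about 275 g (within 8 %), lying flat; origin at the centre of its underside, z along the bore. Any of the four rings may be used
- ring_c: loose plain steel weight ring, 60 mm outside, 20.4 mm bore, 14 mm high, about 275 g (within 8 %), lying flat; origin at the centre of its underside, z along the bore. Any of the four rings may be used
- ring_d: loose plain steel weight ring, 60 mm outside, 20.4 mm bore, 14 mm high, about 275 g (within 8 %), lying flat; origin at the centre of its underside, z along the bore. Any of the four rings may be used
- mat: black rubber mat fixed to the table, 220 x 220 x 3 mm, on which the four rings lie in two rows about 120 mm apart; origin at the centre of its underside
- tape: roll of grey tape lying flat, 104 mm outside, 48 mm high, not to be moved; origin at the centre of its underside
- mic: hand microphone lying on the table, about 190 mm long and 48 mm high, its body's x axis along it, not to be moved; origin under its handle
- clamp: small steel boom clamp with a thumb screw lying on the table, about 80 mm long and 24 mm high, not to be moved; origin at the centre of its underside
- driver: screwdriver lying on the table, its x axis along it towards the tip, not to be moved
Mind the look-alikes: they are no part of the job. Leave any green look-alike of the ring_a alone.

How it is judged:
By the outcome, as a careful person would: the job done as asked, in the order asked, and still so for the second after the job is handed in, with the robot touching nothing.
It also fails if it takes over 72 s, if anything falls off the work surface, if the arm or the gripper's body presses on something with over 40 N, if the wrist force passes 120 N, or if a joint passes its speed limit or range.

ROBOT

A 6-joint arm with a two-finger parallel gripper is mounted at the origin on the work surface. World frame = base frame: x ahead of the robot, y to its left, z up, the work surface at z = 0. Lengths are in mm, angles in rad, forces in N, time in s.
With the tool pointing down it reaches from about 400 to 925 mm from the base axis. Payload 12.5 kg.
Tool frame: the origin (TCP) lies midway between the tips of the shut fingers; the grasp point (between the pads) lies env.grasp_offset behind it (env.grasp_offset is the distance from the TCP to the grasp point, in mm); x points along the fingers, y is the direction in which the jaws open and shut, and the axes are right-handed (so a half turn about x gives the same grasp; the last joint's range is limited). The gripper opens to 95 mm and grips with 3 to 60 N. Pads are 20 mm wide; open, the fingers measure 119 mm over their backs; the gripper's body (75 mm by 180 mm) begins 59 mm behind the grasp point.
Start: joints at [1.004, 0.491, 1.559, -0, 1.092, -0.106], TCP at [277.902, 559.837, 214.661] pointing down, gripper open.
Joint ranges: [-3.1, 3.1], [-0.84, 2.19], [0.05, 2.79], [-1.13, 4.28], [0.06, 2.93], [-2.69, 2.69]. Speed limits (rad/s): [2.22, 2.22, 2.79, 3.14, 3.14, 3.14].

INTERFACE

Orientations are given as [roll, pitch, yaw] about the fixed x, y, z axes, in that order (R = Rz(yaw) Ry(pitch) Rx(roll)).
In Python, from cell import env gives the robot as it stands.
- The arm moves only by the tool apply_moves, never from a script. Its arguments are lists of equal length, an entry for each row: "offset": the shift along the world's x, y, z in units of 25 mm (1.0 is 25 mm), a list of three; "yaw": the turn about the world's z in units of 6 degrees (1.0 is 6 degrees); "jaw": the closure, from -1 (fully open) to 1 (shut), so that 0 is half open. A call has 1 to 20 rows; each row is the pose to reach, as a shift and turn from the pose measured when the call began; what a row does not reach only later rows make up. A row lasts 1/8 s, in which the tool goes at most 62.5 mm and 10.7 degrees, less where a joint would pass 70% of its speed; a pose out of reach is approached as far as the arm can. A call with a gripper value outside its range is refused whole. The fingers move at their own pace and stop on an object; the grip force is fixed at half the most. Time passes only in rows, so rows that repeat a pose let the fingers close. It gives the time, the measured TCP pose, the force and the opening at its end, in the units of the state.
- env.state(): the state, without advancing time (a new reading comes with each control period).
- env.read_camera(name): name is "scene" or "top"; returns a dict with "frame" (480x640x3 uint8, red, green, blue), "fx", "fy", "cx", "cy" (pixels), "xyz" and "rotation" of the camera in the world. Camera axes: x right, y down, z forward; pixel columns grow to the right and rows downward; lengths in mm; the calibration is good to about 2 mm. A picture is of the moment at which its call begins. There is no depth.
- env.job_done(): hands the job in, once; it reports no verdict.
The state is a dict: "t": time; "joints": joint angles; "qvel": joint speeds; "tau": joint torques, N m; "eef_pos": TCP position; "tcp_rot": TCP orientation; "ft_force": force on the tool from outside, world axes, zero at the start; "moment": the same for the moment, N m; "opening": opening from 0.0 (shut) to 1.0 (fully open).
Only numpy, scipy, OpenCV 4.12 (cv2) and the standard library are available. Lean on these libraries where they do the work, as an engineer would, in place of code of your own. Each camera call takes 0.05 s, during which the arm holds its last target.

## Working session

There is one attempt and no reset: what is moved stays moved. The work goes in short steps, Python scripts to look and compute and a tool call to move; the robot and the scene stay as the last step left them, time stands still between calls to the robot, and variables do not carry over. Pictures are saved under pics/ and viewed, and the job is handed in when it is done.

Besides the shell and the picture viewer there is one more tool, called after "Call:" as name(argument=value, ...) on one line, values as JSON. apply_moves: Moves the arm, as the interface text tells. Its arguments: {"type":"object","properties":{"offset":{"type":"array"},"yaw":{"type":"array"},"jaw":{"type":"array"}},"required":["offset","yaw","jaw"]}

```bash
ls; mkdir -p pics
python3 - <<'E'
from cell import env
import cv2
print(env.state(), env.grasp_offset)
for n in ("scene","top"):
    c=env.read_camera(n); print(n,c["fx"],c["fy"],c["cx"],c["cy"],c["xyz"],c["rotation"])
    cv2.imwrite(f"pics/{n}0.png",c["frame"][:,:,::-1])
E
```

```text
pics
{'t': 0.0, 'joints': array([ 1.00437622e+00,  4.91551953e-01,  1.55945479e+00,  2.51154810e-05,
        1.09172384e+00, -1.05604059e-01]), 'qvel': array([-0.00096081, -0.00293328, -0.00040838,  0.00025695,  0.00070928,
       -0.00178781]), 'tau': array([-3.39890736e-03, -6.12636065e+01, -2.58174419e+01,  6.91151619e-02,
        4.82896809e-02, -1.18875128e-04]), 'eef_pos': array([277.76462372, 559.60350702, 214.06464503]), 'tcp_rot': array([-1.69597289,  1.56965818, -2.15680053]), 'ft_force': array([-0.01866763, -0.16395054,  0.30944221]), 'moment': array([ 0.00421332, -0.00361855,  0.0039484 ]), 'opening': 0.9995654272861705} 18.8
scene 448.1917124613358 448.1917124613358 322.262848856349 237.46864797376557 [1011.76655199 -228.38486268  815.55550492] [-2.53931938e+00 -6.10019339e-04  1.17469407e+00]
top 528.9022519156375 528.9022519156375 321.95306683244416 243.23935422487804 [ 398.41690894  -38.68458005 1035.29030564] [-3.00256989  0.00361418 -1.55834197]
```

View pics/scene0.png

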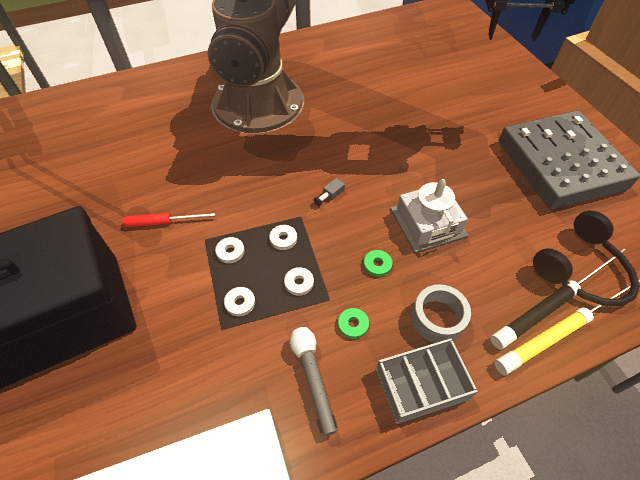

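View pics/top0.png

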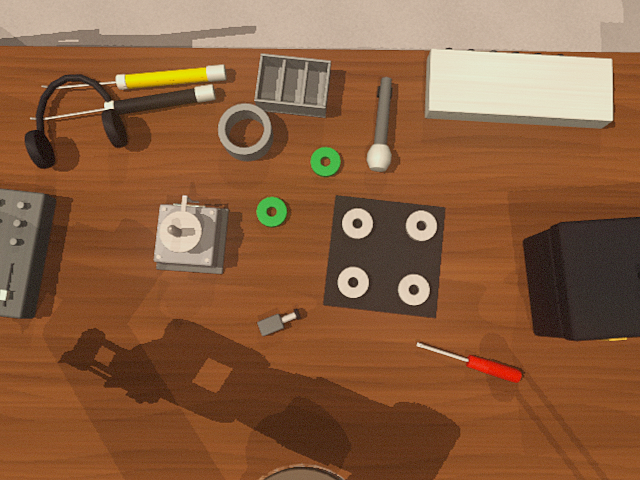

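```bash
cat > h.py <<'E'
from cell import env
import cv2, numpy as np
from scipy.spatial.transform import Rotation as Ro
from scipy.optimize import least_squares
def cam(n):
    c=env.read_camera(n); c["R"]=Ro.from_euler('xyz',c["rotation"]).as_matrix(); return c
def proj(c,P):
    p=(np.atleast_2d(P)-c["xyz"])@c["R"]; return np.c_[c["fx"]*p[:,0]/p[:,2]+c["cx"],c["fy"]*p[:,1]/p[:,2]+c["cy"]]
def ray(c,uv): return c["R"]@np.array([(uv[0]-c["cx"])/c["fx"],(uv[1]-c["cy"])/c["fy"],1.])
def onz(c,uv,z):
    d=ray(c,uv); return c["xyz"]+d*(z-c["xyz"][2])/d[2]
def tri(c1,u1,c2,u2):
    f=lambda P:np.r_[(proj(c1,P)-u1)[0],(proj(c2,P)-u2)[0]]
    r=least_squares(f,[500,0,20.]); return r.x,np.abs(r.fun).max()
def crop(c,name,x0,y0,x1,y1,s):
    cv2.imwrite(f"pics/{name}.png",cv2.resize(c["frame"][y0:y1,x0:x1,::-1],None,fx=s,fy=s,interpolation=cv2.INTER_CUBIC))
E
python3 - <<'E'
from h import *
a,b=cam("scene"),cam("top")
np.save("a.npy",a,allow_pickle=True);np.save("b.npy",b,allow_pickle=True)
crop(a,"c1",200,215,330,325,6);crop(b,"c2",320,190,450,320,4.5)
crop(a,"c3",385,170,475,255,7);crop(b,"c4",145,185,240,280,6)
def blobs(c,box):
    x0,y0,x1,y1=box; g=cv2.cvtColor(c["frame"],cv2.COLOR_RGB2GRAY)[y0:y1,x0:x1]
    m=(g>110).astype(np.uint8)
    cs,h=cv2.findContours(m,cv2.RETR_CCOMP,cv2.CHAIN_APPROX_NONE)
    out=[]
    for k,q in enumerate(cs):
        if h[0][k][3]>=0 and cv2.contourArea(q)>15:
            e=cv2.fitEllipse(q); pe=cv2.fitEllipse(cs[h[0][k][3]]); out.append((np.array(e[0])+[x0,y0],e[1],np.array(pe[0])+[x0,y0],pe[1]))
    return out
for n,c,bx in(("s",a,(205,215,330,325)),("t",b,(325,195,447,318))):
    for o in blobs(c,bx): print(n,o, onz(c,o[2],17)[:2],onz(c,o[0],17)[:2])
E
```

```text
s (array([293.09722137, 314.87042236]), (2.978672504425049, 13.941510200500488), array([309.61509705, 315.08417511]), (18.680824279785156, 108.35655975341797)) [ 663.94219051 -108.88207185] [ 651.21804198 -138.16972698]
s (array([239.19322205, 300.78356171]), (7.225111484527588, 10.637250900268555), array([239.20884323, 300.90540314]), (28.49260711669922, 30.81991958618164)) [ 582.3260016  -225.62654705] [ 582.05843039 -225.57821805]
s (array([298.80664825, 280.47409821]), (7.329171657562256, 9.50959587097168), array([298.64508057, 280.68682861]), (27.730207443237305, 29.355409622192383)) [ 585.12215878 -101.33950778] [ 584.78980578 -100.86120947]
s (array([229.66953278, 249.22872162]), (5.452046871185303, 9.367294311523438), array([229.57563972, 249.4814682 ]), (25.283212661743164, 28.78803825378418)) [ 458.18527041 -209.60725792] [ 457.64322555 -209.245687  ]
s (array([282.87239838, 236.51144791]), (5.297441482543945, 9.025797843933105), array([282.93237305, 236.67095566]), (24.82073974609375, 27.50620460510254)) [470.72293097 -93.87173603] [470.27771147 -93.84889919]
t (array([413.45031738, 289.34525299]), (10.555336952209473, 11.232940673828125), array([413.46255493, 289.24298096]), (30.65467643737793, 31.223148345947266)) [ 453.78772307 -209.98029816] [ 453.59155929 -209.95457211]
t (array([352.634552  , 281.81174469]), (10.727983474731445, 11.036863327026367), array([352.69455147, 281.9397049 ]), (30.372114181518555, 30.89598274230957)) [466.3751255  -93.30771735] [466.61979755 -93.1912262 ]
t (array([420.91281891, 225.05364227]), (10.009678840637207, 10.412221908569336), array([420.98026276, 225.21276283]), (29.998491287231445, 30.498720169067383)) [ 578.68390048 -226.07956716] [ 578.99756846 -225.95225321]
t (array([357., 223.]), (10.30245304107666, 10.30245304107666), array([356.99140739, 222.96424866]), (29.958621978759766, 30.29352378845215)) [ 581.66551163 -101.19470639] [ 581.59478673 -101.21172401]
```

View pics/c1.png

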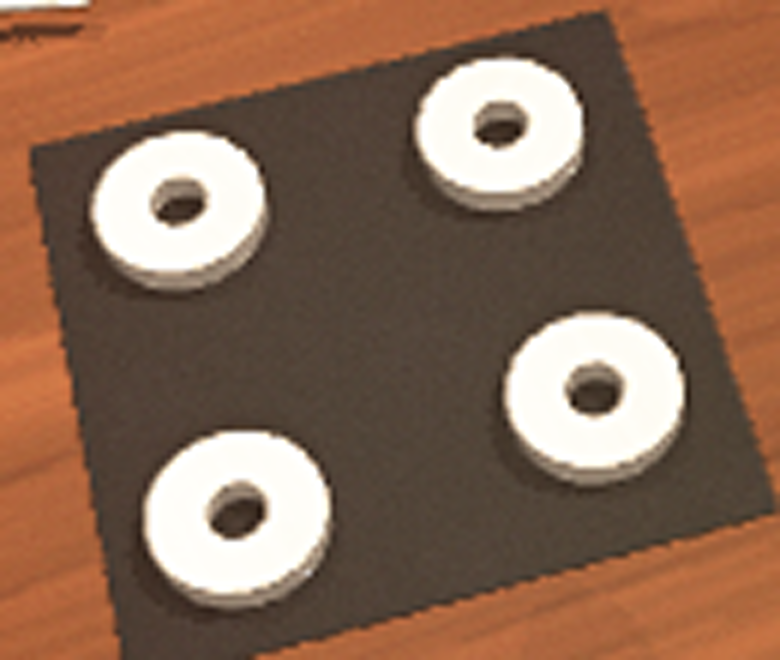

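View pics/c2.png

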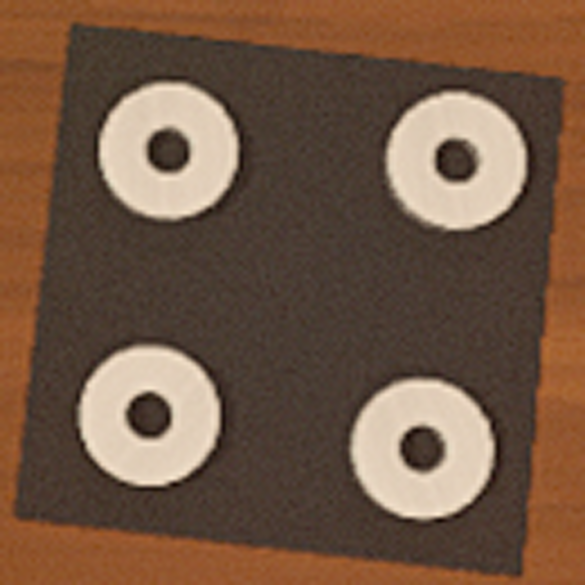

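View pics/c3.png

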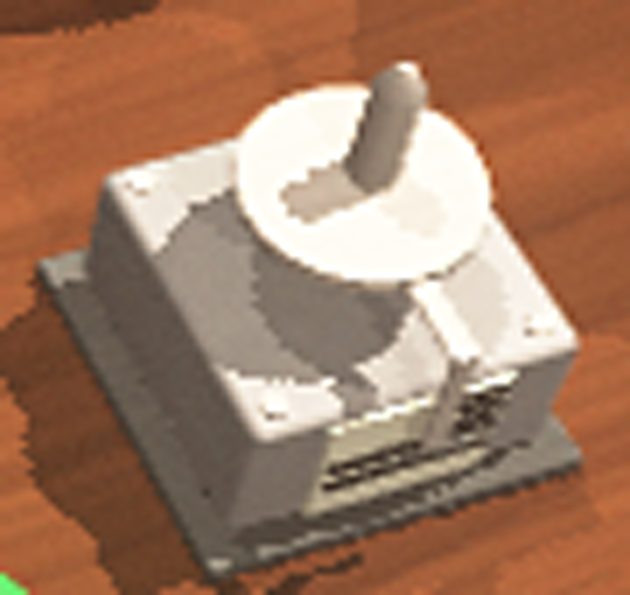

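View pics/c4.png

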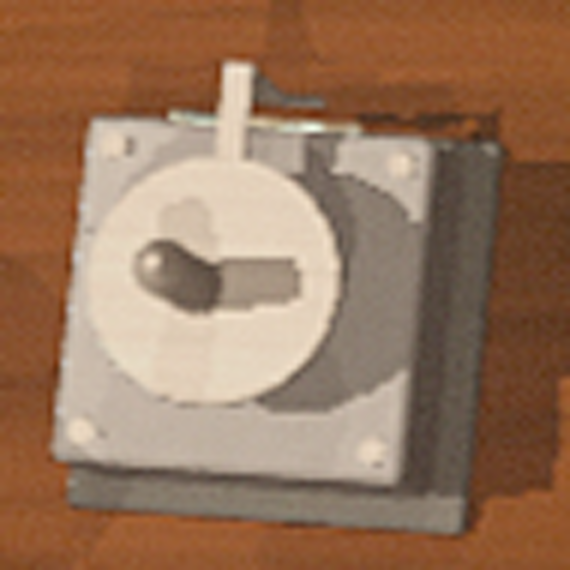

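Run:
```python
from h import *
a=np.load("a.npy",allow_pickle=True).item();b=np.load("b.npy",allow_pickle=True).item()
print("pan",tri(a,[385+364/7,170+183/7],b,[145+213/6,185+279/6]))
print("tip",tri(a,[385+404/7,170+69/7],b,[145+155/6,185+264/6]))
# housing top corners: scene, top
S=[(110,185),(262,437),(575,342)];T=[(430,140),(90,120),(60,460),(400,483)]
T=[(145+x/6,185+y/6) for x,y in T]; 
P=[onz(b,t,60) for t in T]; print(np.round(P,1),"ctr",np.mean(P,0)); 
# scene: near corners  (262,437)=+x,-y ; (575,342)=+x,+y
print("c1",tri(a,[385+262/7,170+437/7],b,T[0]),"c2",tri(a,[385+575/7,170+342/7],b,T[1]))
# rings
for s,t in (((298.81-.1,280.0),(357,223)),((282.87,235.9),(352.66,281.9)),((229.67,248.6),(413.45,289.3)),((239.2,300.1),(420.95,225.1))): print(tri(a,s,b,t))
R=Ro.from_euler('xyz',env.state()["tcp_rot"]).as_matrix(); print(R)
```

```text
pan (array([549.14143429, 223.33511068,  93.1588291 ]), np.float64(0.8569114563975972))
tip (array([545.99881283, 227.47718773, 138.7250491 ]), np.float64(0.8355159587986805))
[[598.7 165.4  60. ]
 [603.9 272.4  60. ]
 [496.6 275.8  60. ]
 [490.8 170.3  60. ]] ctr [547.50272448 220.96860295  60.        ]
c1 (array([599.60992549, 166.93326119,  58.64157631]), np.float64(0.7976258190231533)) c2 (array([604.74453323, 273.7908682 ,  56.98554323]), np.float64(0.270977213576316))
(array([ 582.19894249, -100.83053337,   14.555301  ]), np.float64(0.29444112477006))
(array([466.71484282, -93.1411629 ,  14.14375715]), np.float64(0.1536361113263638))
(array([ 453.99196093, -209.63054193,   14.43778765]), np.float64(0.4471576309659895))
(array([ 579.39123245, -225.74334125,   15.12693821]), np.float64(0.33298209412077995))
[[-3.30169375e-04  4.44709992e-01  8.95674558e-01]
 [-5.03924695e-04  8.95674419e-01 -4.44710109e-01]
 [-9.99999819e-01 -5.98182188e-04 -7.16239158e-05]]
```

Call:
apply_moves(offset=[[12.17, -26.42, 0], [12.17, -26.42, 0], [12.17, -26.42, 0], [12.17, -26.42, 0], [12.17, -26.42, 0], [12.17, -26.42, 0], [12.17, -26.42, 0], [12.17, -26.42, 0], [12.17, -26.42, 0], [12.17, -26.42, 0], [12.17, -26.42, 0], [12.17, -26.42, 0], [12.17, -26.42, 0], [12.17, -26.42, -2], [12.17, -26.42, -4.5], [12.17, -26.42, -6], [12.17, -26.42, -6], [12.17, -26.42, -6]], yaw=[0, 0, 0, 0, 0, 0, 0, 0, 0, 0, 0, 0, 0, 0, 0, 0, 0, 0], jaw=[-1, -1, -1, -1, -1, -1, -1, -1, -1, -1, -1, -1, -1, -1, -1, -1, -1, -1])

```text
t: 2.45
eef_pos: [582.7, -100.4, 65.8]
tcp_rot: [-0.19, 1.569, -0.65]
ft_force: [-0.9, -0.0, 1.4]
opening: 0.999
```

Run:
```python
from h import *
s=env.state();print(s["t"],s["eef_pos"],s["joints"],s["ft_force"])
a,b=cam("scene"),cam("top")
print(proj(a,s["eef_pos"]),proj(b,s["eef_pos"]))
crop(b,"t1",280,150,440,320,3.5);crop(a,"s1",220,180,360,310,4)
crop(a,"g1",400,195,470,250,10)
```

```text
2.45 [ 582.67708221 -100.38788453   65.84937419] [-2.82036037e-01  6.26770826e-01  1.78169030e+00 -8.57326159e-04
  7.31647277e-01 -1.39196766e+00] [-0.94546234 -0.01380391  1.43805978]
[[297.57429949 267.24278205]] [[358.18559662 217.79505322]]
```

View pics/t1.png

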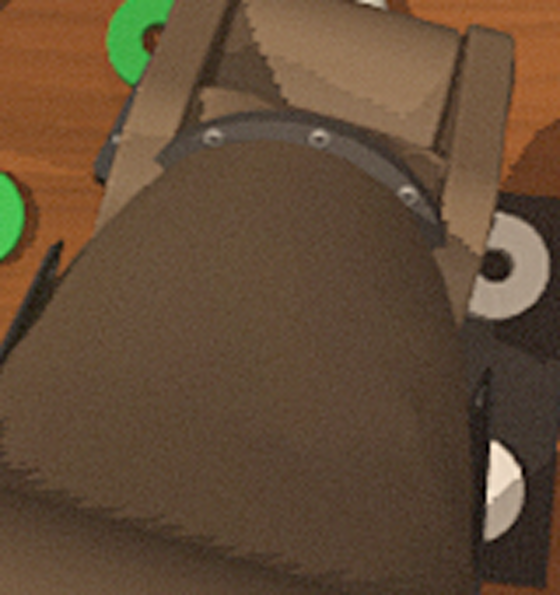

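View pics/s1.png

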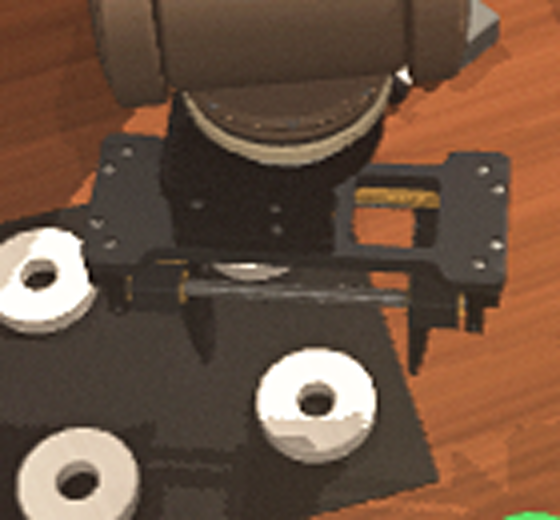

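View pics/g1.png

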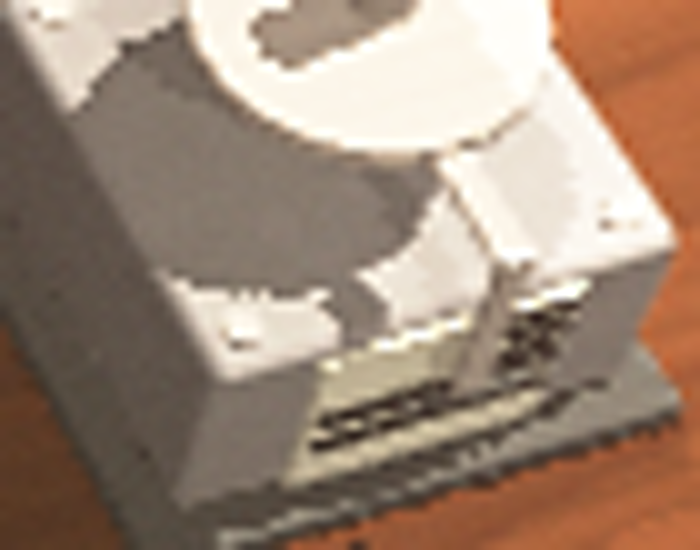

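Call:
apply_moves(offset=[[-0.02, 0, -1], [-0.02, 0, -1.8], [-0.02, 0, -2.2], [-0.02, 0, -2.35], [-0.02, 0, -2.35], [-0.02, 0, -2.35]], yaw=[0, 0, 0, 0, 0, 0], jaw=[-1, -1, -1, -1, -1, -1])

```text
t: 3.3
eef_pos: [582.7, -100.8, 8.2]
tcp_rot: [0.024, 1.567, -0.436]
ft_force: [-0.2, -0.2, -0.3]
opening: 0.996
```

Run:
```python
from h import *
s=env.state();print(s["t"],s["eef_pos"],s["ft_force"])
a=cam("scene")
crop(a,"s2",220,180,360,310,5)
```

```text
3.3 [ 582.71113974 -100.77432174    8.20716976] [-0.17575778 -0.24439778 -0.34829258]
```

View pics/s2.png

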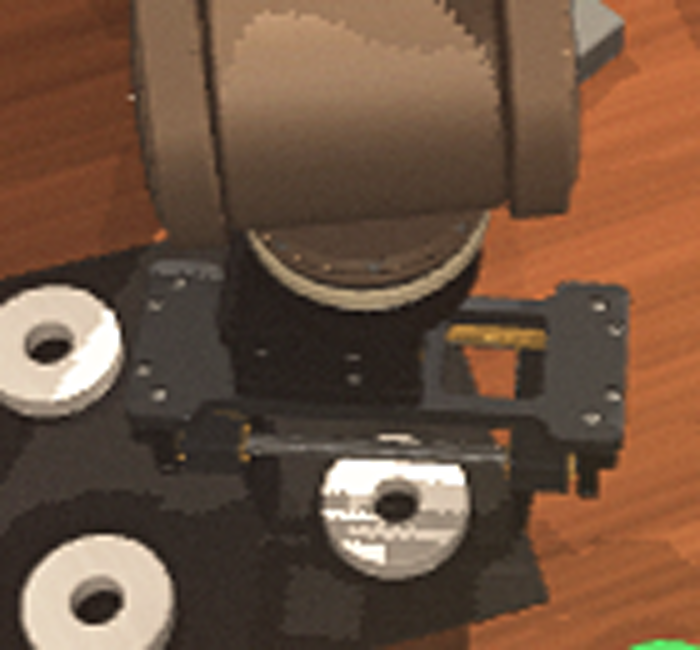

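Call:
apply_moves(offset=[[0, 0, -0.04], [0, 0, -0.04], [0, 0, -0.04], [0, 0, -0.04], [0, 0, -0.04], [0, 0, -0.04], [0, 0, -0.04], [0, 0, -0.04]], yaw=[0, 0, 0, 0, 0, 0, 0, 0], jaw=[0, 0.3, 1, 1, 1, 1, 1, 1])

```text
t: 4.35
eef_pos: [582.7, -100.7, 7.1]
tcp_rot: [0.02, 1.567, -0.44]
ft_force: [-0.0, -0.3, -0.0]
opening: 0.615
```

Call:
apply_moves(offset=[[0, 0, 0.5], [0, 0, 1.5], [0, 0, 3], [0, 0, 5], [0, 0, 6.6], [0, 0, 7.2], [0, 0, 7.2], [0, 0, 7.2]], yaw=[0, 0, 0, 0, 0, 0, 0, 0], jaw=[1, 1, 1, 1, 1, 1, 1, 1])

```text
t: 5.35
eef_pos: [582.0, -100.6, 185.5]
tcp_rot: [-0.333, 1.57, -0.794]
ft_force: [-0.0, 0.0, -2.5]
opening: 0.617
```

Run:
```python
from h import *
s=env.state();print(s["t"],s["eef_pos"],s["ft_force"],s["moment"],s["opening"])
a=cam("scene")
crop(a,"s3",220,120,380,270,5)
print(proj(a,s["eef_pos"]+[0,0,10]))
```

```text
5.35 [ 582.00546006 -100.5784101   185.47290356] [-0.01571269  0.00584785 -2.49691486] [-0.00481598 -0.00250954  0.02338184] 0.6171201749778714
[[293.92143463 228.02490181]]
```

View pics/s3.png

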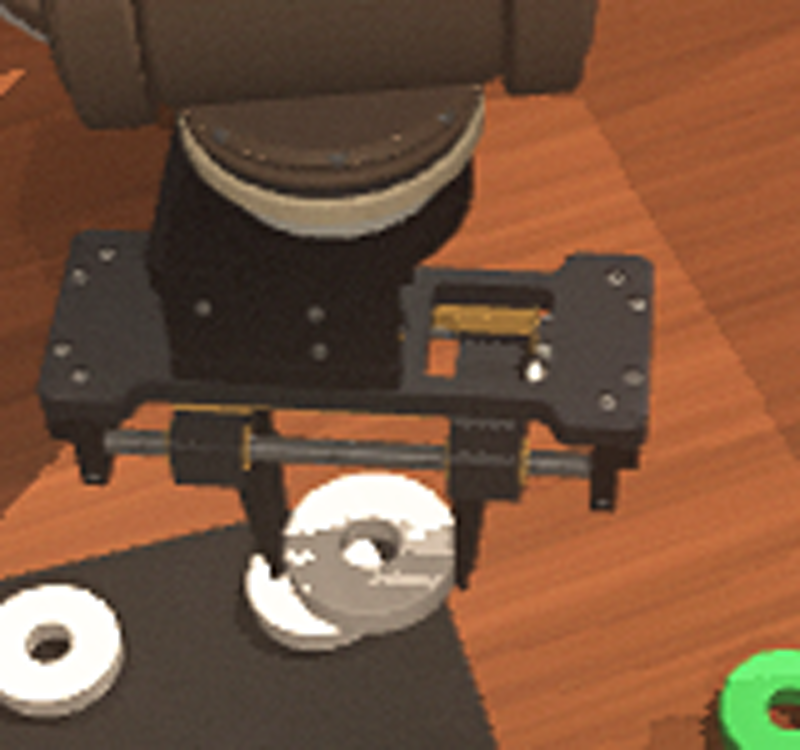

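Call:
apply_moves(offset=[[-0.4, 2, 0.2], [-0.8, 5, 0.2], [-1.0, 7.5, 0.2], [-1.2, 9.5, 0.2], [-1.3, 11.2, 0.2], [-1.4, 12.4, 0.2], [-1.44, 13, 0.2], [-1.44, 13.12, 0.2], [-1.44, 13.12, 0.2], [-1.44, 13.12, 0.2], [-1.44, 13.12, 0.2]], yaw=[0, 0, 0, 0, 0, 0, 0, 0, 0, 0, 0], jaw=[1, 1, 1, 1, 1, 1, 1, 1, 1, 1, 1])

```text
t: 6.78
eef_pos: [546.2, 226.7, 190.5]
tcp_rot: [-0.362, 1.57, -0.823]
ft_force: [-0.3, -0.0, -2.3]
opening: 0.618
```

Run:
```python
from h import *
s=env.state();print(s["t"],s["eef_pos"],s["ft_force"],s["moment"],s["opening"])
a=cam("scene")
crop(a,"s4",370,110,490,250,5)
print(proj(a,s["eef_pos"]+[0,0,10]), proj(a,s["eef_pos"]))
crop(cam("top"),"t4",100,140,280,300,4)
```

```text
6.775 [546.22971822 226.70858729 190.47212181] [-0.26849864 -0.01377409 -2.28760627] [ 0.02457408 -0.03019845  0.0005187 ] 0.6183256002711376
[[448.77471566 158.31423867]] [[447.55648071 162.03373336]]
```

View pics/s4.png

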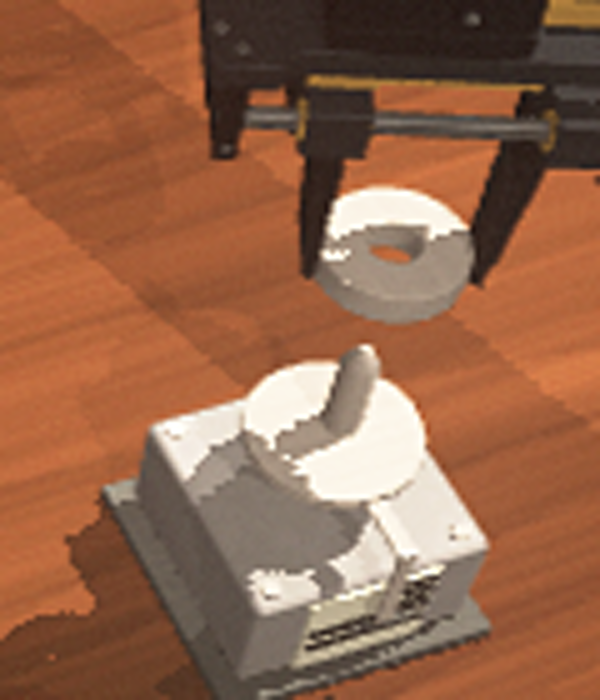

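View pics/t4.png

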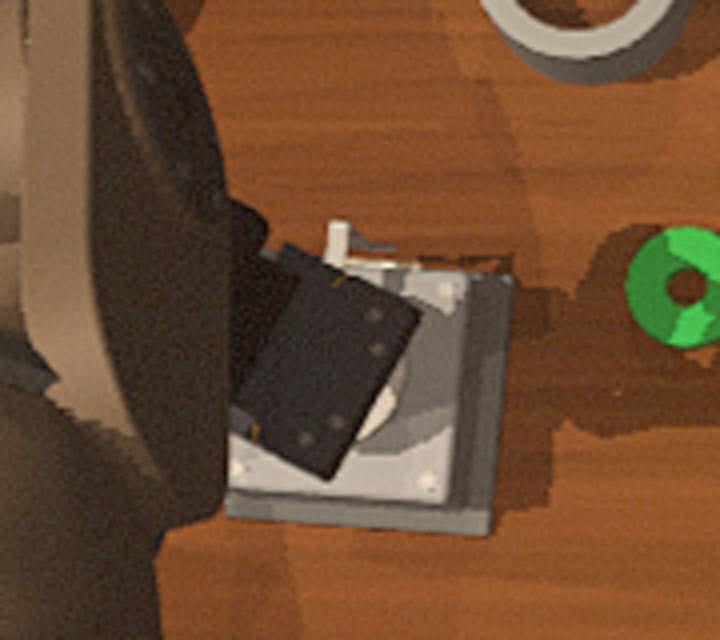

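Run:
```python
from h import *
a=np.load("a.npy",allow_pickle=True).item();b=np.load("b.npy",allow_pickle=True).item()
for z in (139,141,143,145): print(z,onz(a,(442.9,180),z)[:2],onz(b,[170.8,229],z)[:2])
# pan ellipse: scene and top
for z in (93,95,97,99): print("pan",z,onz(a,(437,196.1),z)[:2],onz(b,(180.5,231.5),z)[:2])
# bore check top cam using ring at mat with grip: rings
for z in (14.5,17): print(onz(a,(298.7,280.),z)[:2],onz(b,(357,223),z)[:2])
# pan diameter check via left/right extents top: 
for z in (93,97): print(onz(b,(145+88/6,231.5),z)-onz(b,(145+340/6,231.5),z))
# predicted housing
```

```text
139 [546.97142362 229.19051537] [545.39604757 226.3023114 ]
141 [548.34542804 227.83785362] [545.0680754  225.71101438]
143 [549.71943247 226.48519186] [544.74010323 225.11971737]
145 [551.09343689 225.13253011] [544.41213106 224.52842035]
pan 93 [549.28860867 225.35079394] [548.57265939 222.12497172]
pan 95 [550.56872608 224.09487477] [548.25395559 221.57140654]
pan 97 [551.8488435  222.83895559] [547.93525179 221.01784136]
pan 99 [553.12896092 221.58303642] [547.61654799 220.46427618]
[ 582.34301876 -100.26840574] [ 582.04450592 -101.36523413]
[ 583.68319909 -100.66824213] [ 581.59478673 -101.21172401]
[-0.90113885 75.93551821  0.        ]
[-0.89731354 75.61317373  0.        ]
```

Call:
apply_moves(offset=[[0.02, 0, -0.6], [0.02, 0, -1.2], [0.02, 0, -1.7], [0.02, 0, -1.9], [0.02, 0, -2], [0.02, 0, -2.05], [0.02, 0, -2.1], [0.02, 0, -2.1]], yaw=[0, 0, 0, 0, 0, 0, 0, 0], jaw=[1, 1, 1, 1, 1, 1, 1, 1])

```text
t: 7.88
eef_pos: [546.7, 227.0, 138.1]
tcp_rot: [-0.126, 1.57, -0.587]
ft_force: [-0.1, -0.7, -2.5]
opening: 0.619
```

Run:
```python
from h import *
s=env.state();print(s["t"],s["eef_pos"],s["ft_force"],s["moment"],s["opening"])
a=cam("scene")
crop(a,"s5",390,120,480,240,7)
print(proj(a,s["eef_pos"]+[0,0,10]), proj(a,s["eef_pos"]))
```

```text
7.875 [546.70460918 226.99633811 138.12739502] [-0.12577361 -0.74261871 -2.50392779] [ 0.00616136 -0.04107259  0.02675738] 0.618908434435576
[[442.89732895 177.14584251]] [[441.79092536 180.51578392]]
```

View pics/s5.png

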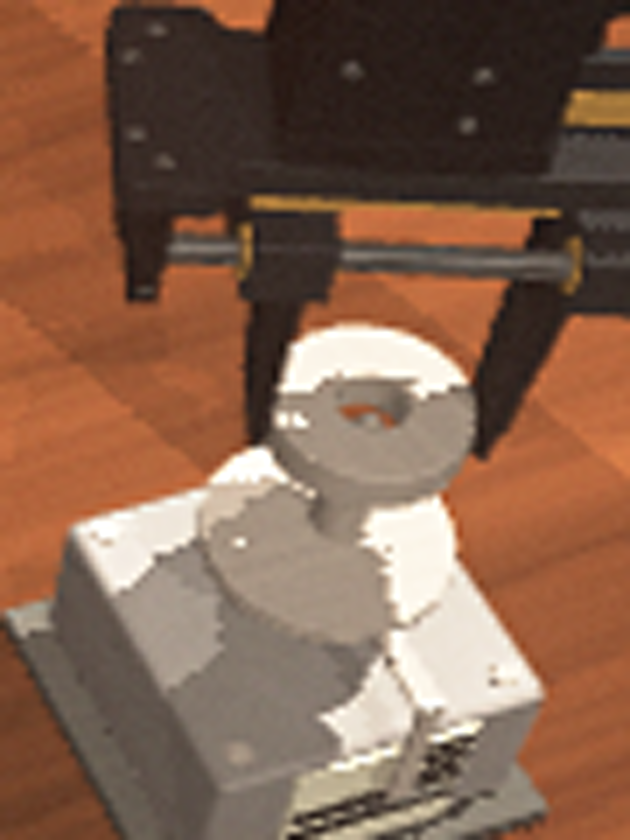

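Call:
apply_moves(offset=[[0, 0, -0.08], [0, 0, -0.16], [0, 0, -0.16], [0, 0, -0.16]], yaw=[0, 0, 0, 0], jaw=[1, 1, 1, 1])

```text
t: 8.43
eef_pos: [546.7, 227.0, 134.2]
tcp_rot: [-0.126, 1.57, -0.587]
ft_force: [0.3, 0.1, -2.6]
opening: 0.615
```

Call:
apply_moves(offset=[[0, 0, -0.08], [0, 0, -0.16], [0, 0, -0.16], [0, 0, -0.16]], yaw=[0, 0, 0, 0], jaw=[1, 1, 1, 1])

```text
t: 8.93
eef_pos: [546.7, 227.0, 130.1]
tcp_rot: [-0.166, 1.57, -0.628]
ft_force: [0.3, -0.2, -2.4]
opening: 0.62
```

Call:
apply_moves(offset=[[0, 0, -0.08], [0, 0, -0.16], [0, 0, -0.24], [0, 0, -0.24], [0, 0, -0.24]], yaw=[0, 0, 0, 0, 0], jaw=[1, 1, 1, 1, 1])

```text
t: 9.55
eef_pos: [546.8, 227.0, 124.1]
tcp_rot: [-0.158, 1.57, -0.619]
ft_force: [0.0, -0.1, -2.3]
opening: 0.615
```

Run:
```python
from h import *
s=env.state();print(s["t"],s["eef_pos"],s["ft_force"],s["moment"],s["opening"])
a=cam("scene")
crop(a,"s6",390,120,480,240,7)
```

```text
9.55 [546.76535436 227.00346613 124.12877609] [ 0.04195611 -0.13378212 -2.30281856] [-0.0300897   0.05171382 -0.00624996] 0.6149993471922504
```

View pics/s6.png

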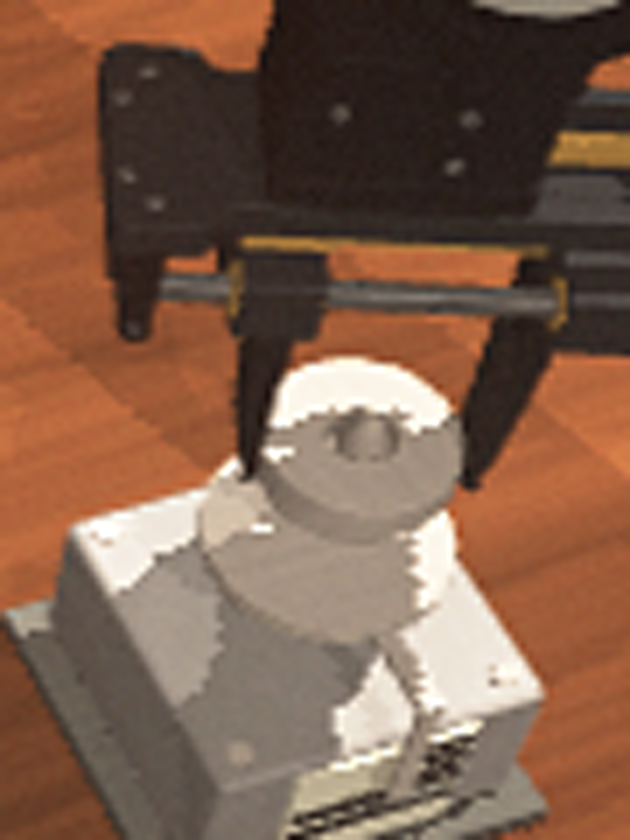

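Call:
apply_moves(offset=[[0, 0, -0.16], [0, 0, -0.32], [0, 0, -0.48], [0, 0, -0.64], [0, 0, -0.8], [0, 0, -0.8], [0, 0, -0.8]], yaw=[0, 0, 0, 0, 0, 0, 0], jaw=[1, 1, 1, 1, 1, 1, 1])

```text
t: 10.48
eef_pos: [546.9, 227.0, 104.3]
tcp_rot: [-0.026, 1.569, -0.487]
ft_force: [-0.7, 0.9, -3.0]
opening: 0.617
```

Call:
apply_moves(offset=[[0, 0, -0.08], [0, 0, -0.16], [0, 0, -0.16], [0, 0, -0.16]], yaw=[0, 0, 0, 0], jaw=[1, 1, 1, 1])

```text
t: 10.98
eef_pos: [546.9, 227.0, 100.2]
tcp_rot: [-0.037, 1.569, -0.498]
ft_force: [0.0, 0.5, -2.8]
opening: 0.615
```

Call:
apply_moves(offset=[[0, 0, -0.08], [0, 0, -0.16], [0, 0, -0.16], [0, 0, -0.16]], yaw=[0, 0, 0, 0], jaw=[1, 1, 1, 1])

```text
t: 11.48
eef_pos: [546.9, 227.1, 96.3]
tcp_rot: [-0.038, 1.569, -0.499]
ft_force: [0.6, -0.3, -1.5]
opening: 0.613
```

Run:
```python
from h import *
for i in range(3):
    s=env.state();print(s["t"],s["eef_pos"],s["ft_force"],s["moment"],s["opening"])
    a=cam("scene")
crop(a,"s7",390,120,480,240,7)
```

```text
11.475 [546.86874525 227.05212752  96.28361336] [ 0.62782002 -0.27523623 -1.53101616] [-0.00710085 -0.04592767  0.0116052 ] 0.6131904908536895
11.525 [546.8826733  227.03612548  96.29221973] [ 0.0135815   0.41354417 -1.80891164] [-0.03781746  0.02563659 -0.0139066 ] 0.6130216386231434
11.575 [546.8648175  227.03349941  96.28169024] [ 0.64111724 -0.12693769 -0.54063857] [ 0.0026956  -0.00441425  0.07256112] 0.6139621373702334
```

View pics/s7.png

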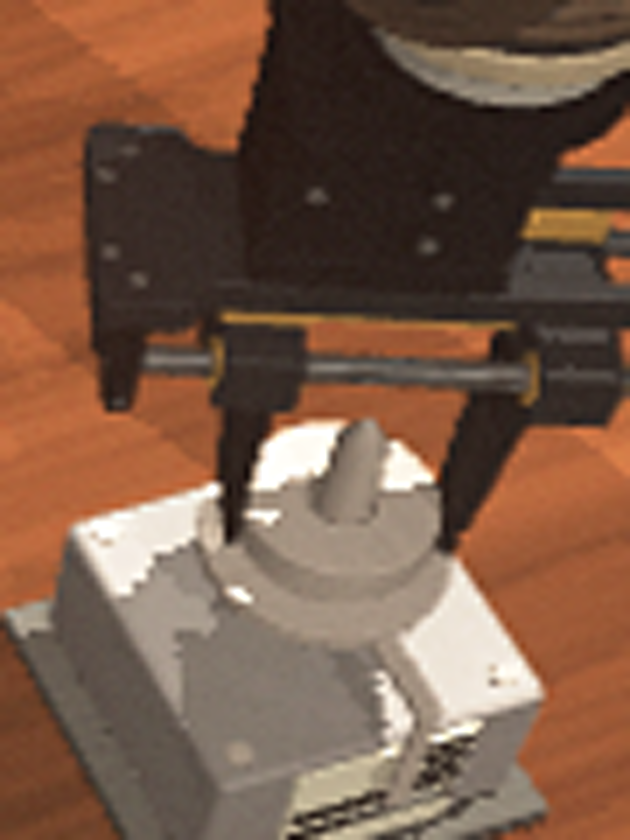

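Call:
apply_moves(offset=[[0, 0, -0.08], [0, 0, -0.14], [0, 0, -0.14], [0, 0, -0.14]], yaw=[0, 0, 0, 0], jaw=[1, 1, 1, 1])

```text
t: 12.12
eef_pos: [546.9, 227.1, 92.8]
tcp_rot: [-0.008, 1.569, -0.469]
ft_force: [-0.8, 0.1, -0.6]
opening: 0.614
```

Run:
```python
from h import *
F=[]
for i in range(8):
    s=env.state();F.append(s["ft_force"]);a=cam("scene")
print(s["t"],s["eef_pos"],np.mean(F,0),np.std(F,0))
crop(a,"s8",390,120,480,240,7)
```

```text
12.475 [546.88587469 227.04851047  92.83227376] [-0.07109491  0.0856409  -0.22610562] [0.49088528 0.34125119 0.42605103]
```

View pics/s8.png

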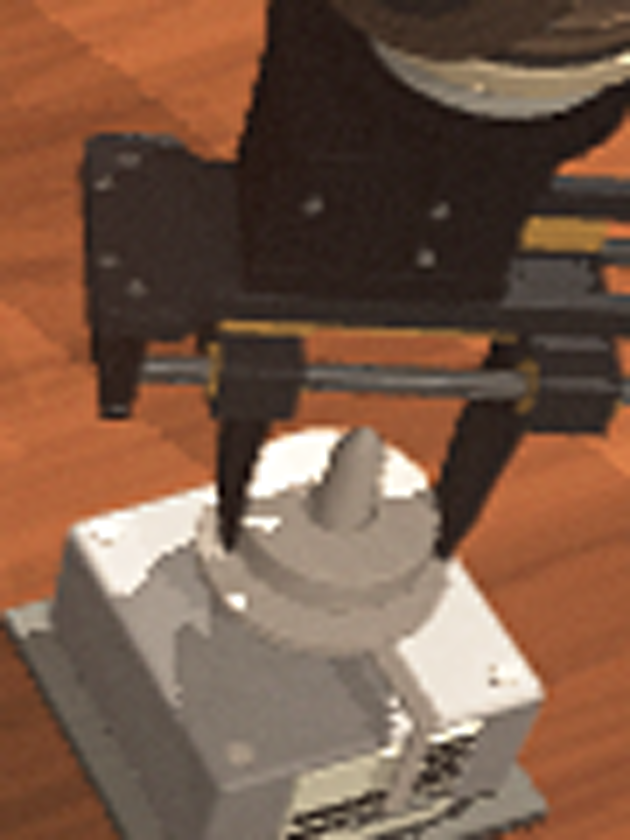

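Call:
apply_moves(offset=[[0, 0, -0.02], [0, 0, -0.02], [0, 0, -0.02], [0, 0, -0.02], [0, 0, -0.02], [0, 0, 0.5], [0, 0, 1.5], [0, 0, 3], [0, 0, 3.5], [0, 0, 3.5]], yaw=[0, 0, 0, 0, 0, 0, 0, 0, 0, 0], jaw=[-0.4, -0.6, -1, -1, -1, -1, -1, -1, -1, -1])

```text
t: 13.78
eef_pos: [547.0, 227.1, 181.1]
tcp_rot: [0.406, 1.568, -0.055]
ft_force: [0.5, 0.1, -1.1]
opening: 1.0
```

Run:
```python
from h import *
F=[]
s=env.state();a=cam("scene")
print(s["t"],s["eef_pos"],s["ft_force"])
crop(a,"s9",390,140,480,255,7)
```

```text
13.775 [547.0304983  227.10636333 181.07764917] [ 0.47961535  0.13457581 -1.06716973]
```

View pics/s9.png

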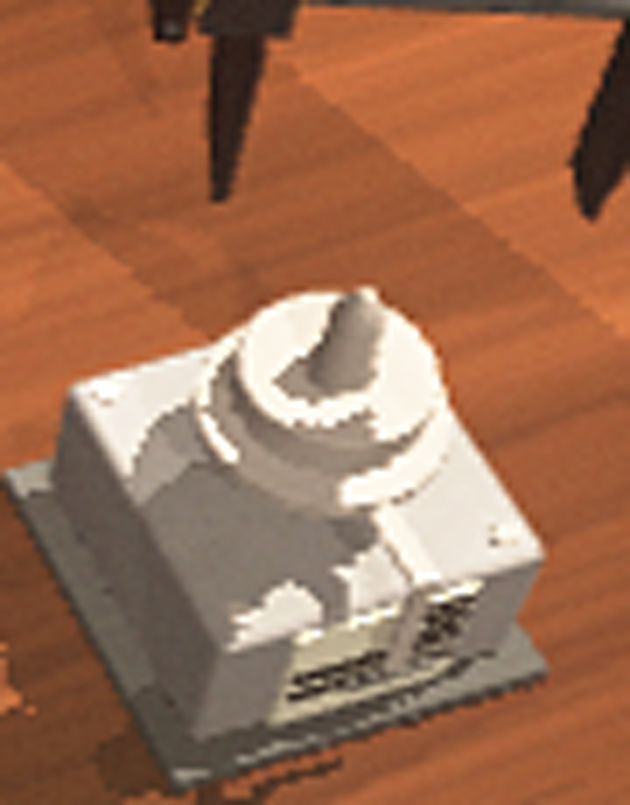

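Call:
apply_moves(offset=[[-0.5, -2, 0], [-1.2, -4.5, 0], [-1.8, -7, 0], [-2.3, -9.2, 0], [-2.8, -11, 0], [-3.1, -12.3, 0], [-3.2, -12.8, 0], [-3.2, -12.8, -1], [-3.2, -12.8, -3], [-3.2, -12.8, -4.7], [-3.2, -12.8, -5.5], [-3.2, -12.8, -5.5], [-3.2, -12.8, -5.5]], yaw=[0, 0, 0, 0, 0, 0, 0, 0, 0, 0, 0, 0, 0], jaw=[-1, -1, -1, -1, -1, -1, -1, -1, -1, -1, -1, -1, -1])

```text
t: 15.45
eef_pos: [466.9, -92.7, 43.0]
tcp_rot: [0.005, 1.569, -0.456]
ft_force: [-0.0, -0.3, 0.1]
opening: 1.002
```

Run:
```python
from h import *
s=env.state();a=cam("scene")
print(s["t"],s["eef_pos"],s["ft_force"],proj(a,s["eef_pos"]),proj(a,s["eef_pos"]*[1,1,0]+[0,0,17]))
crop(a,"s10",220,150,350,300,5)
crop(a,"g10",390,165,480,255,7)
```

```text
15.45 [466.92180667 -92.71124233  42.95515935] [-0.03210005 -0.27781195  0.05643816] [[281.96136546 228.18957978]] [[282.84049173 235.17076962]]
```

View pics/s10.png

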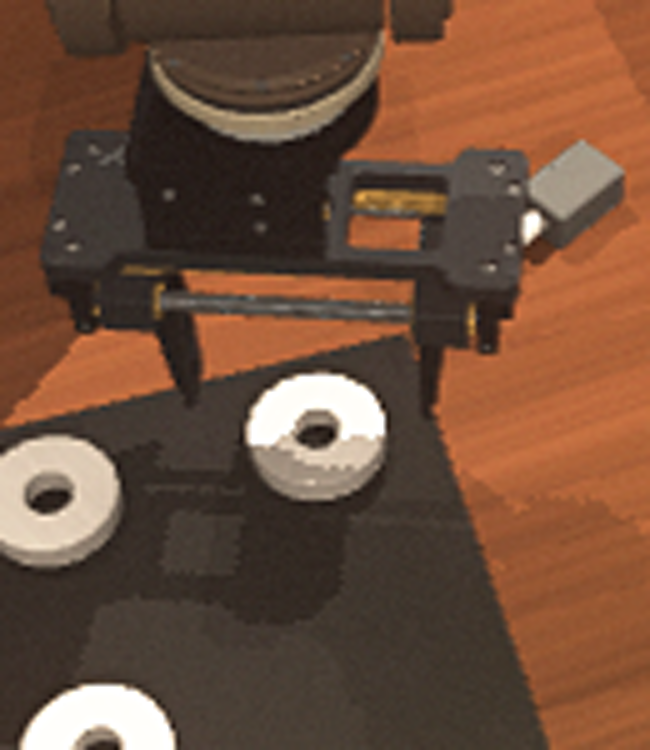

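View pics/g10.png

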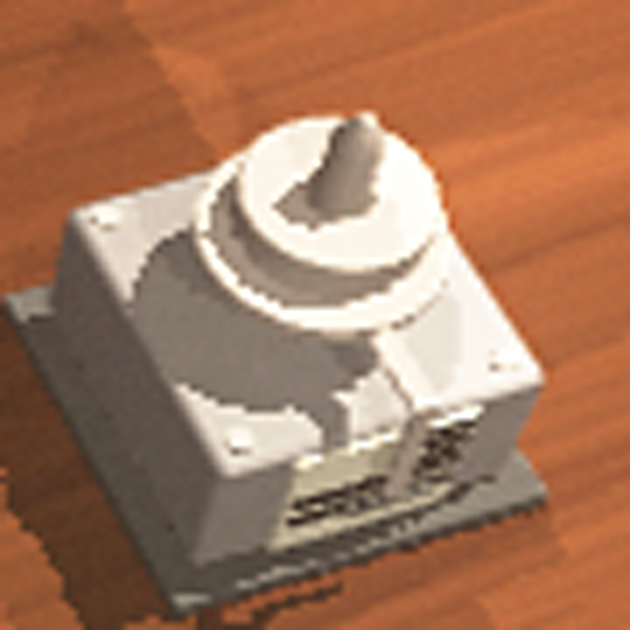

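Call:
apply_moves(offset=[[0, 0, -0.6], [0, 0, -1.1], [0, 0, -1.35], [0, 0, -1.43], [0, 0, -1.43], [0, 0, -1.43], [0, 0, -1.43], [0, 0, -1.43], [0, 0, -1.43], [0, 0, -1.43], [0, 0, -1.43], [0, 0, -1.43]], yaw=[0, 0, 0, 0, 0, 0, 0, 0, 0, 0, 0, 0], jaw=[-1, -1, -1, -1, -1, 0, 0.3, 1, 1, 1, 1, 1])

```text
t: 17.0
eef_pos: [467.1, -92.9, 7.6]
tcp_rot: [0.064, 1.568, -0.397]
ft_force: [-0.2, 0.6, 2.9]
opening: 0.628
```

Call:
apply_moves(offset=[[0, 0, 0.5], [0, 0, 1.5], [0, 0, 3], [0, 0, 5], [0, 0, 6.6], [0, 0, 7.2], [0, 0, 7.2], [0, 0, 7.2]], yaw=[0, 0, 0, 0, 0, 0, 0, 0], jaw=[1, 1, 1, 1, 1, 1, 1, 1])

```text
t: 18.0
eef_pos: [466.6, -92.7, 187.0]
tcp_rot: [-0.025, 1.569, -0.486]
ft_force: [-0.4, 0.5, -2.4]
opening: 0.625
```

Run:
```python
from h import *
s=env.state();a=cam("scene")
print(s["t"],s["eef_pos"],s["ft_force"],proj(a,s["eef_pos"]+[0,0,10]),s["opening"])
crop(a,"s11",220,100,350,250,5)
```

```text
18.0 [466.58529881 -92.68945532 187.02270342] [-0.43166865  0.53929874 -2.35285237] [[275.75406001 179.15987351]] 0.6250361825169354
```

View pics/s11.png

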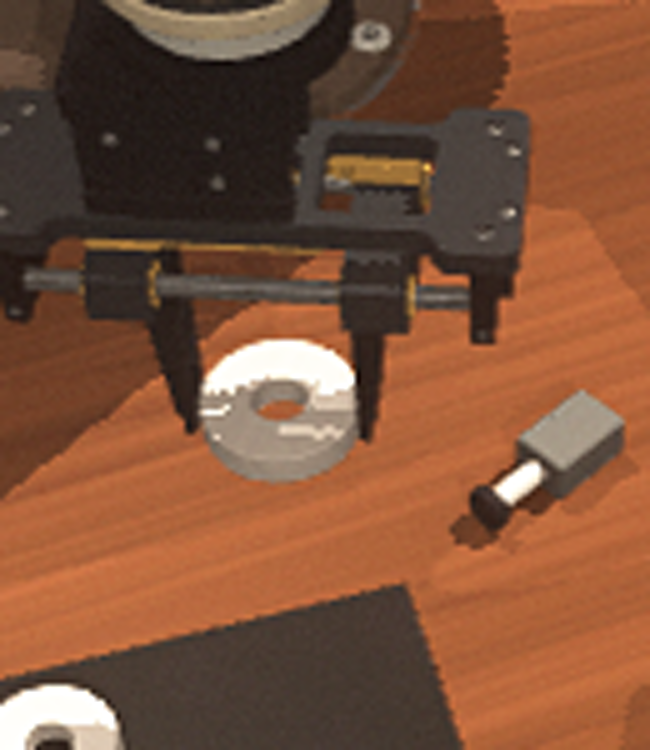

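Call:
apply_moves(offset=[[0.5, 2, 0.1], [1.2, 5, 0.1], [1.8, 7.4, 0.1], [2.4, 9.5, 0.1], [2.8, 11.2, 0.1], [3.1, 12.3, 0.1], [3.2, 12.7, 0.1], [3.21, 12.79, 0.1], [3.21, 12.79, -0.5], [3.21, 12.79, -1.1], [3.21, 12.79, -1.6], [3.21, 12.79, -1.8], [3.21, 12.79, -1.9], [3.21, 12.79, -2], [3.21, 12.79, -2], [3.21, 12.79, -2]], yaw=[0, 0, 0, 0, 0, 0, 0, 0, 0, 0, 0, 0, 0, 0, 0, 0], jaw=[1, 1, 1, 1, 1, 1, 1, 1, 1, 1, 1, 1, 1, 1, 1, 1])

```text
t: 20.05
eef_pos: [546.9, 227.1, 137.1]
tcp_rot: [0.188, 1.57, -0.272]
ft_force: [0.0, 1.2, -2.6]
opening: 0.626
```

Run:
```python
from h import *
s=env.state();a=cam("scene")
print(s["t"],s["eef_pos"],s["ft_force"],proj(a,s["eef_pos"]+[0,0,10]),s["opening"])
crop(a,"s12",390,120,480,240,7)
```

```text
20.05 [546.9460883  227.14758233 137.06890957] [ 0.01919681  1.15323761 -2.60776194] [[442.90852793 177.56725129]] 0.6261184123298275
```

View pics/s12.png

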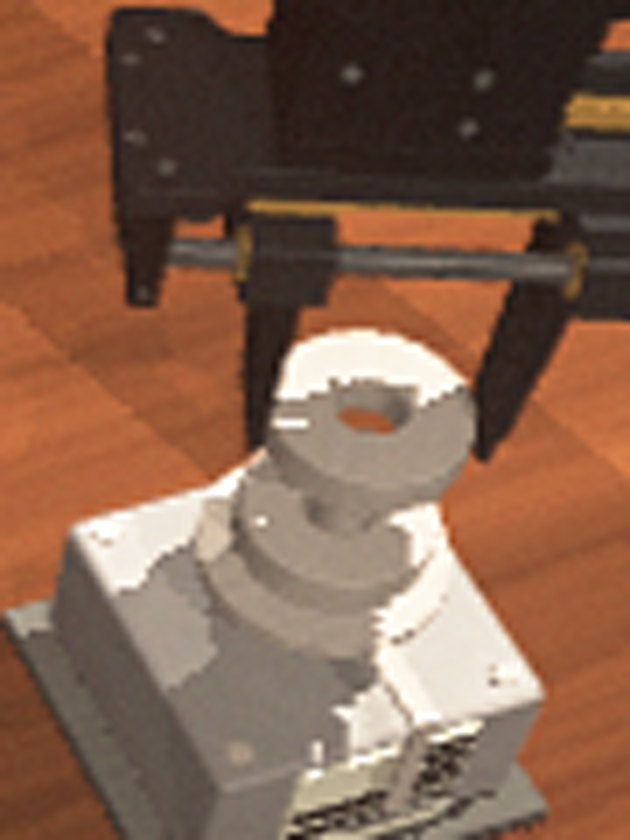

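Call:
apply_moves(offset=[[0, 0, -0.08], [0, 0, -0.16], [0, 0, -0.24], [0, 0, -0.24], [0, 0, -0.24]], yaw=[0, 0, 0, 0, 0], jaw=[1, 1, 1, 1, 1])

```text
t: 20.72
eef_pos: [547.0, 227.1, 131.1]
tcp_rot: [0.196, 1.57, -0.265]
ft_force: [1.1, -0.0, -2.7]
opening: 0.628
```

Call:
apply_moves(offset=[[0, 0, -0.08], [0, 0, -0.16], [0, 0, -0.2], [0, 0, -0.2], [0, 0, -0.2]], yaw=[0, 0, 0, 0, 0], jaw=[1, 1, 1, 1, 1])

```text
t: 21.35
eef_pos: [547.0, 227.1, 126.1]
tcp_rot: [0.221, 1.569, -0.239]
ft_force: [-0.2, 0.8, -2.2]
opening: 0.627
```

Run:
```python
from h import *
F=[]
for i in range(4):
    s=env.state();F.append(s["ft_force"]);a=cam("scene")
print(s["t"],s["eef_pos"],np.mean(F,0),s["opening"])
crop(a,"s13",390,120,480,240,7)
```

```text
21.5 [546.99877193 227.09194179 126.09028886] [-0.48527211  0.18047863 -2.39841732] 0.6310174309115393
```

View pics/s13.png

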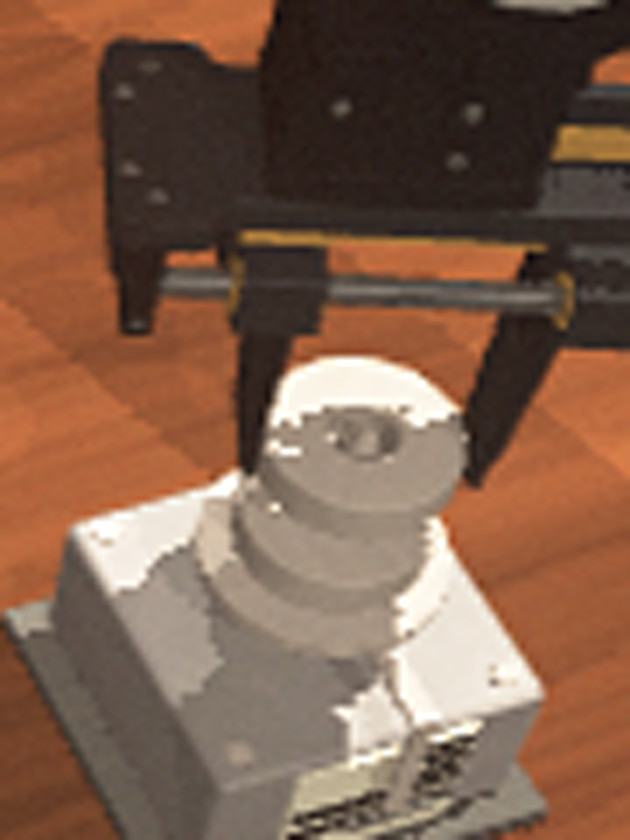

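Call:
apply_moves(offset=[[0, 0, -0.12], [0, 0, -0.24], [0, 0, -0.36], [0, 0, -0.36], [0, 0, -0.36]], yaw=[0, 0, 0, 0, 0], jaw=[1, 1, 1, 1, 1])

```text
t: 22.18
eef_pos: [547.0, 227.1, 117.1]
tcp_rot: [0.232, 1.569, -0.228]
ft_force: [0.2, -0.2, -2.2]
opening: 0.627
```

Call:
apply_moves(offset=[[0, 0, -0.1], [0, 0, -0.2], [0, 0, -0.28], [0, 0, -0.28], [0, 0, -0.28]], yaw=[0, 0, 0, 0, 0], jaw=[1, 1, 1, 1, 1])

```text
t: 22.8
eef_pos: [547.0, 227.2, 110.1]
tcp_rot: [0.244, 1.569, -0.217]
ft_force: [0.3, 0.3, -2.9]
opening: 0.628
```

Run:
```python
from h import *
F=[]
for i in range(4):
    s=env.state();F.append(s["ft_force"]);a=cam("scene")
print(s["t"],s["eef_pos"],np.mean(F,0),s["opening"])
crop(a,"s14",390,120,480,240,7)
```

```text
22.95 [547.01820792 227.13802663 110.15724432] [ 0.28728366 -0.02104796 -2.83859185] 0.6304682755013084
```

View pics/s14.png

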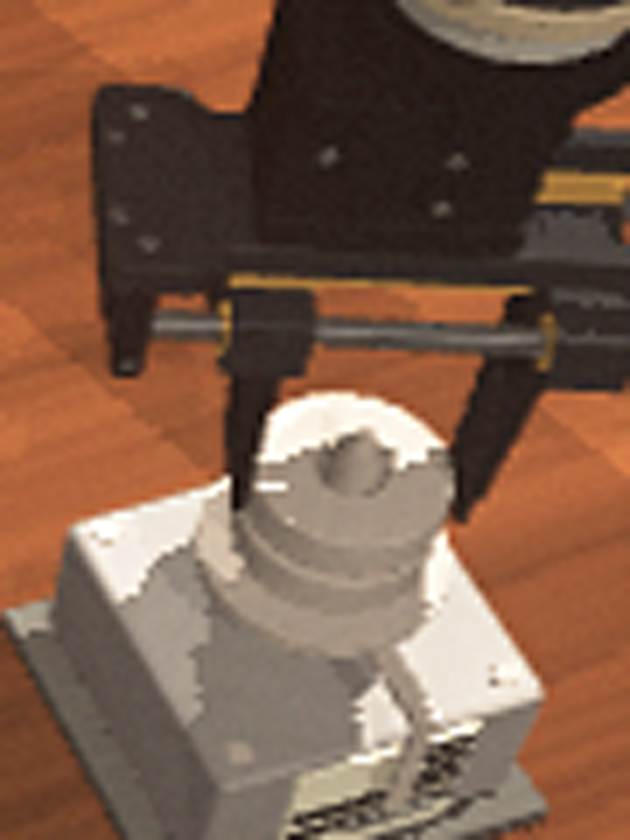

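Threaded, free. Down into contact.

Call:
apply_moves(offset=[[0, 0, -0.08], [0, 0, -0.16], [0, 0, -0.24], [0, 0, -0.28], [0, 0, -0.28], [0, 0, -0.28]], yaw=[0, 0, 0, 0, 0, 0], jaw=[1, 1, 1, 1, 1, 1])

```text
t: 23.75
eef_pos: [547.0, 227.1, 103.2]
tcp_rot: [0.262, 1.569, -0.199]
ft_force: [-0.3, -0.5, -0.9]
opening: 0.625
```

Run:
```python
from h import *
F=[]
for i in range(8):
    s=env.state();F.append(s["ft_force"]);a=cam("scene")
print(s["t"],s["eef_pos"],np.mean(F,0),s["opening"])
```

```text
24.1 [547.05864403 227.16124702 103.20036642] [-0.45005825 -0.1368531  -0.89091217] 0.6273256330790751
```

Call:
apply_moves(offset=[[0, 0, -0.06], [0, 0, -0.1], [0, 0, -0.1], [0, 0, -0.1]], yaw=[0, 0, 0, 0], jaw=[1, 1, 1, 1])

```text
t: 24.65
eef_pos: [547.1, 227.2, 100.7]
tcp_rot: [0.286, 1.569, -0.175]
ft_force: [-1.3, 0.1, -0.7]
opening: 0.631
```

Run:
```python
from h import *
F=[]
for i in range(8):
    s=env.state();F.append(s["ft_force"]);a=cam("scene")
print(s["t"],s["eef_pos"],np.mean(F,0),s["opening"])
crop(a,"s15",390,120,480,240,7)
```

```text
25.0 [547.08062764 227.15132478 100.73353635] [-0.74688606 -0.01954217 -0.12021409] 0.6290248063638196
```

View pics/s15.png

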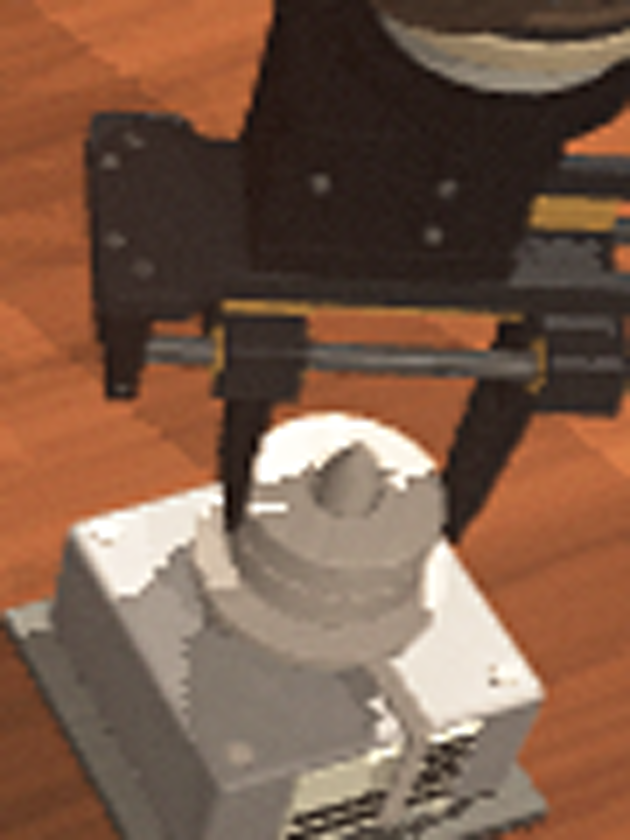

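Weight is carried; release and retreat.

Call:
apply_moves(offset=[[0, 0, -0.01], [0, 0, -0.01], [0, 0, -0.01], [0, 0, -0.01], [0, 0, -0.01], [0, 0, 0.5], [0, 0, 1.5], [0, 0, 3], [0, -1.5, 4], [-0.5, -4, 4], [-1, -6, 4], [-1, -6, 4], [-1, -6, 4]], yaw=[0, 0, 0, 0, 0, 0, 0, 0, 0, 0, 0, 0, 0], jaw=[-0.4, -0.6, -1, -1, -1, -1, -1, -1, -1, -1, -1, -1, -1])

```text
t: 26.68
eef_pos: [522.4, 77.4, 201.5]
tcp_rot: [0.451, 1.568, -0.01]
ft_force: [-0.1, 1.1, 1.1]
opening: 1.0
```

Run:
```python
from h import *
s=env.state();a=cam("scene");b=cam("top")
print(s["t"],s["eef_pos"],s["ft_force"])
fr=np.mean([cam("scene")["frame"].astype(float) for _ in range(6)],0).astype(np.uint8)
a["frame"]=fr
crop(a,"s16",390,150,480,250,7); crop(a,"g16",420,205,470,250,16)
a0=np.load("a.npy",allow_pickle=True).item(); crop(a0,"g0",420,205,470,250,16)
crop(b,"t16",145,185,240,280,6)
```

```text
26.675 [522.43686111  77.37673978 201.45376486] [-0.05305041  1.08452868  1.14942385]
```

View pics/s16.png

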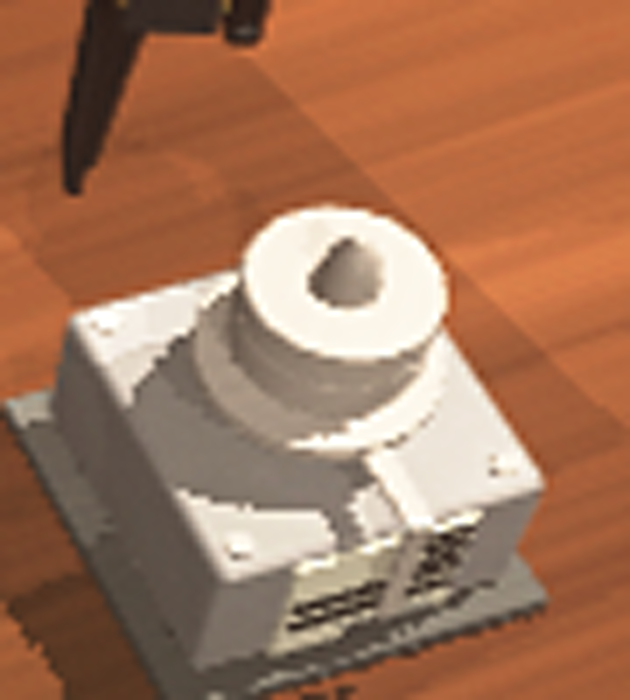

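View pics/g16.png

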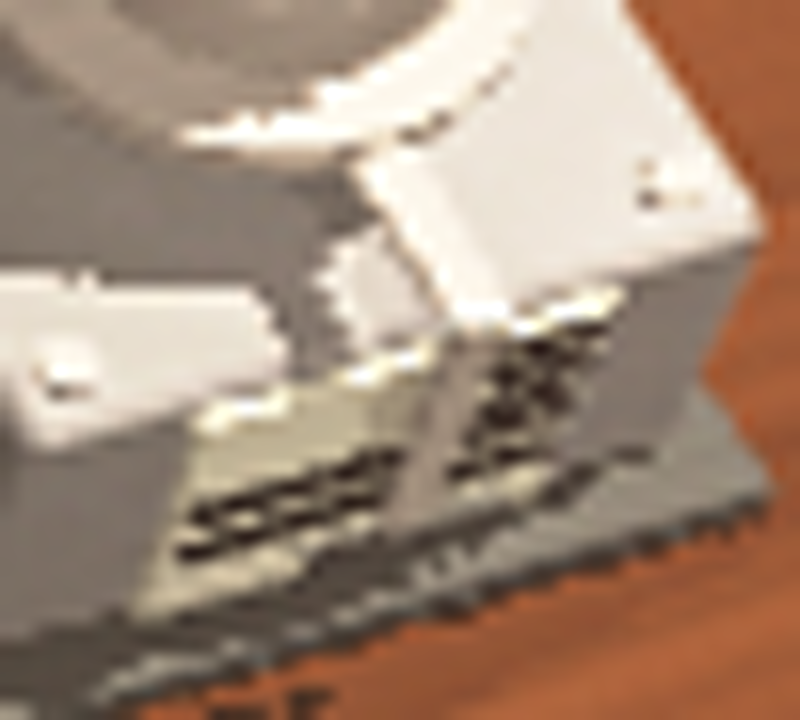

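View pics/g0.png

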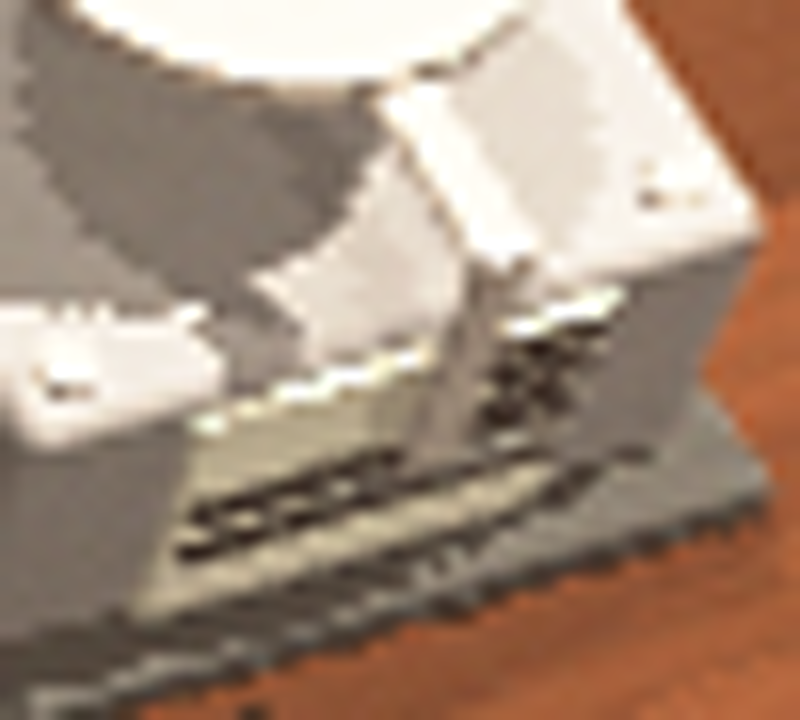

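View pics/t16.png

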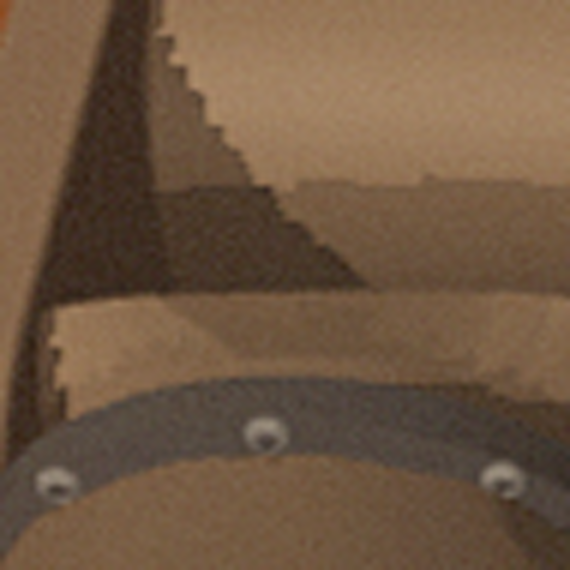

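Run:
```python
from h import *
a=np.load("a.npy",allow_pickle=True).item();b=np.load("b.npy",allow_pickle=True).item()
# pointer arm end (top cam), height about 95
for z in (80,95): print("arm end",onz(b,(145+238/6,185+62/6),z))
def onx(c,uv,x):
    d=ray(c,uv);return c["xyz"]+d*(x-c["xyz"][0])/d[0]
g=lambda x,y:(420+x/16-.5+.5/16,205+y/16-.5)
# scale lines at left end & right end visible, face top edge
for n,p in dict(up=(190,520),up2=(395,455),lo=(180,553),lo2=(385,492),top=(200,425),bot=(140,610)).items(): print(n,onx(a,g(*p),604))
for x in (608,612,616): print(x,"tip0",onx(a,g(440,462),x),"tip2",onx(a,g(410,522),x))
# pan ellipse check
```

```text
arm end [618.43352731 221.3681798   80.        ]
arm end [614.97881908 217.28482276  95.        ]
up [604.         193.38117601  33.53978896]
up2 [604.         225.5413876   30.87136459]
lo [604.         193.68207877  25.61407273]
lo2 [604.         226.35651177  21.74661377]
top [604.         189.32209551  57.50639306]
bot [604.         190.16623765  13.98679517]
608 tip0 [608.         229.70050873  32.21885113] tip2 [608.         228.60666702  18.71578152]
612 tip0 [612.         225.16238769  39.9791438 ] tip2 [612.         224.07938236  26.60984525]
616 tip0 [616.         220.62426665  47.73943647] tip2 [616.         219.5520977   34.50390898]
```

Call:
apply_moves(offset=[[0, -2, 0], [0, -4, 0], [0, -6, 0], [0, -8, 0], [0, -9, 0], [0, -9, 0], [0, -9, 0]], yaw=[0, 0, 0, 0, 0, 0, 0], jaw=[-1, -1, -1, -1, -1, -1, -1])

```text
t: 27.95
eef_pos: [522.0, -146.6, 200.5]
tcp_rot: [0.537, 1.57, 0.077]
ft_force: [0.5, -0.2, 0.4]
opening: 1.002
```

Run:
```python
from h import *
s=env.state();a=cam("scene");b=cam("top")
print(s["t"],s["eef_pos"],s["ft_force"])
np.save("a2.npy",a,allow_pickle=True);np.save("b2.npy",b,allow_pickle=True)
crop(b,"t17",145,185,240,280,6);crop(a,"s17",390,150,480,250,7)
cv2.imwrite("pics/full17.png",a["frame"][:,:,::-1])
```

```text
27.95 [ 522.01038984 -146.56000967  200.50968645] [ 0.54014755 -0.15706959  0.42980016]
```

View pics/t17.png

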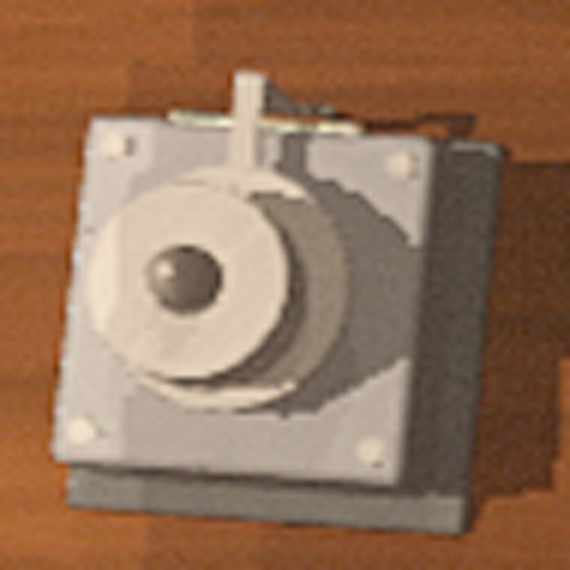

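View pics/s17.png

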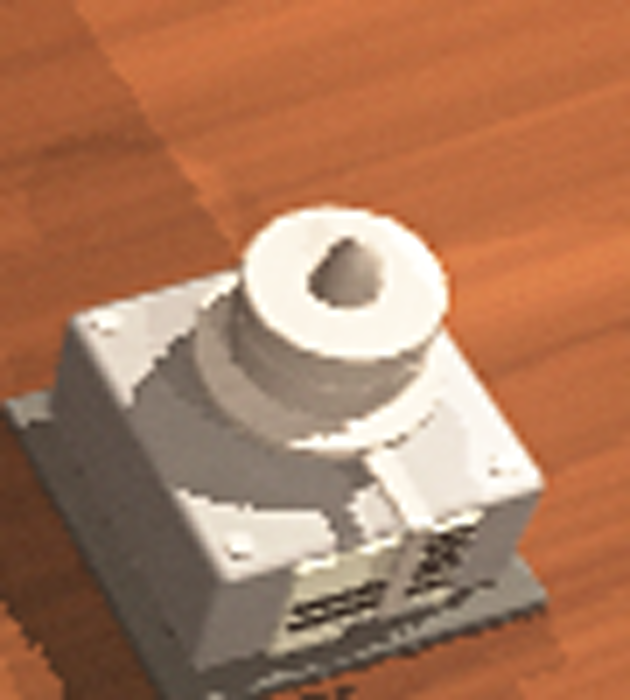

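View pics/full17.png

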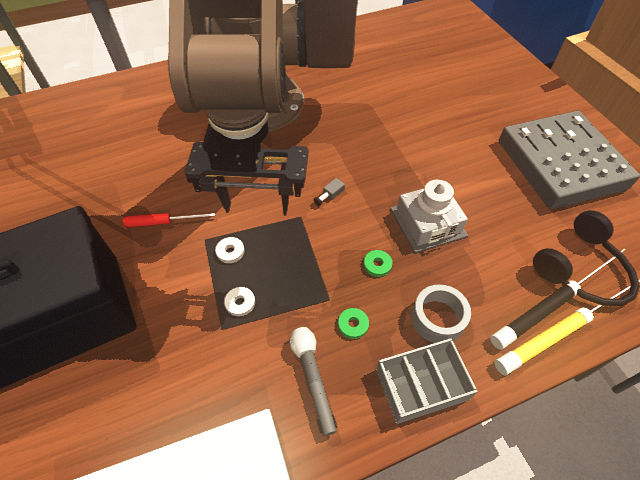

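Run:
```python
from h import *
a=np.load("a2.npy",allow_pickle=True).item();b=np.load("b2.npy",allow_pickle=True).item()
print("ringtop",tri(a,[390+346/7,150+282/7],b,[145+190/6,185+279/6]))
print("tip",tri(a,[390+350/7,150+240/7],b,[145+167/6,185+272/6]))
s=env.state();print(s["t"],s["qvel"])
```

```text
ringtop (array([546.8558667 , 226.37020054, 107.92189368]), np.float64(1.0842844628589887))
tip (array([545.34959998, 226.72731134, 125.38494608]), np.float64(0.052834526247636404))
28.05 [ 0.00133648 -0.00170836 -0.0035649   0.00054612  0.00018251 -0.00360832]
```

```bash
python3 -c "
from cell import env
print(env.job_done())"
```

```text
the job is handed in; nothing more can be done
None
```

I threaded two steel rings onto the post one at a time. The pan now sits at about 23–25 mm, inside the 20–29 mm mark, and I handed the job in at about 28 s. I stopped at two because a third ring would have sunk it to about 30 mm, past the mark.

- **Handling:** each ring was lowered until the gauge carried nearly all its weight, with 0.1–0.2 N left on the wrist, and only then released. Sideways force stayed within about 1 N on the way down.
- **Pan position:** the last checks put the pan at about 23.4 mm from the arm's height at release. The two camera views gave 25.0 mm (ring top) and 25.6 mm (post tip). The views measured the rings on the mat about 2 mm low, so corrected they give about 23 mm and 23.5 mm.
- **Pointer:** it reads between the two long lines, but only once I allow for it hanging in front of the scale face. In the raw picture its tip appears below the lower line.
- **Rest of the scene:** both spare rings still lie flat on the mat. The green rings, tape, microphone, clamp and screwdriver look unmoved in the final picture. The gripper was clear of everything at hand-in.

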